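# Dry-fit a linear power supply on its base plate

## Robot

A 7-joint arm with a two-finger parallel gripper is mounted at the origin on the work surface. World frame = base frame: x ahead of the robot, y to its left, z up, the work surface at z = 0. Lengths are in m, angles in rad, forces in N, time in s.
With the tool pointing down it reaches from about 0.4 to 0.9 m from the base axis. Payload 5.5 kg.
Tool frame: the origin (TCP) lies on the centre line of the jaws, within the pads' length; the fingertips stand 8 mm ahead of it and the grasp point (between the pads) lies 11 mm behind it; z points along the fingers, y is the direction in which the jaws open and shut (so a half turn about z gives the same grasp; the last joint's range is limited). The gripper opens to 92 mm and grips with 3 to 60 N. Pads are 19 mm wide; open, the fingers measure 130 mm over their backs; the gripper's body (75 mm by 190 mm) begins 47 mm behind the grasp point.
Start: joints at [-0.891, 0.501, -0.427, 1.55, 0.221, 1.138, -0.21], TCP at [0.263, 0.594, 0.235] pointing down, gripper open.
Joint ranges: [-2.88, 2.88], [-0.31, 2.03], [-1.54, 1.56], [0.2, 2.42], [-1.41, 4.55], [0.19, 2.02], [-2.57, 2.57]. Speed limits (rad/s): [2.57, 2.57, 3.14, 3.14, 3.14, 3.14, 3.14].

## Interface

Orientations are given as a rotation vector (axis times angle).
In Python, from plant import env, imaging gives the robot as it stands.
- The arm moves only by the shell command python3 -m crank 'ROWS' [OPENING] [FORCE]. ROWS is JSON, a list of rows, each a list of 2 entries, a list of its own where there are three numbers: the shift along the tool's x, y, z in m, then the turn, a rotation vector about the tool's x, y, z in degrees. A call has exactly 10 rows; each row is the pose to reach, as a shift and turn from the pose commanded when the call began, along the tool's axes at that moment; what a row does not reach only later rows make up. A row lasts 1/10 s, in which the tool goes at most 50 mm and 8.59 degrees, less where a joint would pass 70% of its speed; a pose out of reach is approached as far as the arm can. A call with a gripper value outside its range is refused whole. OPENING is the opening in per cent of the stroke, from 0 (shut) to 100 (fully open), set as the call begins (- or left out, the last holds). The fingers move at their own pace and stop on an object; FORCE is the grip in N (left out, the last holds). Time passes only in rows, so rows that repeat a pose let the fingers close, or fill a call up. It gives the time, the measured TCP pose, the force and the opening at its end, in the units of the state.
- env.sense(): the state, without advancing time (a new reading comes with each control period).
- imaging.grab_frame(name): name is "side" or "top"; returns a dict with "image" (400x640x3 uint8, red, green, blue), "mtx" (3x3 intrinsics, pixels), "R" (3x3) and "t" (3): a world point X has camera coordinates R X + t. Camera axes: x right, y down, z forward; pixel columns grow to the right and rows downward; lengths in m; the calibration is good to about 2 mm. A picture is of the moment at which its call begins. There is no depth.
- env.close_job(): hands the job in, once; it reports no verdict.
The state is a dict: "clock": time; "joint_positions": joint angles; "qvel": joint speeds; "tau": joint torques, N m; "tool_pos": TCP position; "orientation": TCP orientation; "contact_force": force on the tool from outside, world axes, zero at the start; "torque": the same for the moment, N m; "grip_width": finger opening in m.
Only numpy, scipy, OpenCV 4.12 (cv2) and the standard library are available. Lean on these libraries where they do the work, as an engineer would, in place of code of your own. Each camera call takes 0.05 s, during which the arm holds its last target. There are 200 camera calls.

## Task

Dry-fit the power supply on its aluminium base plate before the holes are marked: along the line between the mains filter and the output terminal strip already fixed on it, stand the ring-shaped transformer next to the filter and the large capacitor next to the strip, each with a gap of about a finger's width (15 mm), and the square rectifier between those two, clear of both. Stand the finned heat sink behind the capacitor (on its side away from the robot), the same gap from it and with its long side parallel to the line, and lay the round clamping plate centred on top of the transformer, nut upward. Everything ends upright, released and at rest.

Things in the scene. Friction and masses are not known exactly. Their poses are not given: they have to be found in the camera images.
- plate: Bare aluminium base plate on four low rubber feet, fixed; 360 mm long (its y) by 150 mm (its x), its flat top 12 mm above the table. Origin: under its centre, on the table. Its x axis points away from the robot within 0.15 rad; 'behind' means towards +x of the plate.
- filter: Mains filter fixed near one end of the base plate: a bright metal can 50 mm long along the plate's length (its y), 45 mm across (its x), 29 mm high, a small screw ear on each side, flat tabs on top to 39 mm. Origin: centre of its underside, on the plate's top, 25 mm from the plate's long centre line towards the robot. May be at either end. Axes parallel to the plate's; the line of parts runs along its y through its origin.
- strip: Output terminal strip fixed near the other end of the base plate: black block with four pairs of screws between raised barriers, 22 mm along the plate's length (its y), 56 mm across (its x), 20 mm high. Origin: centre of its underside, on the plate's top, level with the filter's, so the line of parts joins the two origins (236 to 268 mm apart). Axes parallel to the plate's.
- transformer_centre (a point): Toroidal transformer, loose: a copper-coloured ring lying flat, 62 mm outside diameter, 22 mm hole, 30 mm high, 0.3 to 0.48 kg. Point: its centre, 15 mm above its underside; z up its axis.
- clamp_centre (a point): Transformer clamping plate, loose, lying nut upward: a round steel disc 50 mm in diameter, 4 mm thick, with a fixed hexagon nut on top, 17 mm across flats and 12 mm high (16 mm over all). 0.07 kg. Point: on its axis, 8 mm above its underside; a pair of nut flats faces along its +y and -y, others every 60 degrees.
- capacitor_centre (a point): Large capacitor, loose, standing upright: black can with metal rim and two screw terminals on top, 35 mm diameter, 55 mm high (58 with terminals), 0.07 to 0.12 kg. Point: its centre, 27.5 mm above its underside; z up its axis. (A much smaller spare, 20 mm by 30 mm, also stands on the bench and is not used.)
- rectifier_centre (a point): Bridge rectifier, loose: flat black square block 28.5 by 28.5 mm, 12 mm high, with four metal tabs standing up another 10 mm. 0.025 kg. Point: centre of the block, 6 mm above its underside; x and y square to its sides.
- heatsink_centre (a point): Regulator heat sink, loose, standing: aluminium fins, 50 mm long (its y) by 29 mm (its x), 38 mm high, a black regulator on its -x face. 0.085 kg. Point: its centre, 19 mm above its underside. Its two flat end faces (facing +y and -y) can be gripped, 50 mm apart.
There are look-alikes about, which are no part of the job. What is shaped like the part that bears clamp_centre but blue is not meant. Leave any turquoise look-alike of the part that bears heatsink_centre alone.

How it is judged:
At the end, for the whole second after the job is handed in: All upright, at rest on the plate: three parts within 14 mm of the line; gaps to filter and strip 3-28 mm; rectifier 3 mm clear of both; heat sink 30-66 mm behind the line, 28-59 mm along it from the strip, 34-61 mm from capacitor (centres), within 15 deg; clamp within 10 mm of transformer's axis (height (world z) of transformer_centre between 0.023 and 0.031 m and height (world z) of capacitor_centre between 0.0355 and 0.0435 m and height (world z) of rectifier_centre between 0.014 and 0.022 m and height (world z) of heatsink_centre between 0.027 and 0.035 m and angle between each of transformer_centre, capacitor_centre, rectifier_centre, heatsink_centre, clamp_centre's own z axis and vertical below 0.12 rad and linear speed of each of transformer, capacitor, rectifier, heatsink, clamp below 0.02 m/s and angular speed of each of transformer, capacitor, rectifier, heatsink, clamp below 0.2 rad/s and x of transformer_centre in the frame of filter between -0.014 and 0.014 m and x of capacitor_centre in the frame of filter between -0.014 and 0.014 m and x of rectifier_centre in the frame of filter between -0.014 and 0.014 m and horizontal distance between transformer_centre and filter between 0.059 and 0.084 m and horizontal distance between transformer_centre and strip below 0.215 m and horizontal distance between capacitor_centre and strip between 0.031 and 0.057 m and horizontal distance between capacitor_centre and filter below 0.245 m and horizontal distance between rectifier_centre and transformer_centre between 0.048 and 0.125 m and horizontal distance between rectifier_centre and capacitor_centre between 0.035 and 0.115 m and x of heatsink_centre in the frame of strip between 0.03 and 0.066 m and horizontal distance between heatsink_centre and capacitor_centre between 0.034 and 0.061 m and (y of heatsink_centre in the frame of strip between 0.028 and 0.059 m or y of heatsink_centre in the frame of strip between -0.059 and -0.028 m) and angle between the y axis of heatsink_centre and the y axis of plate, either way round below 0.26 rad and horizontal distance between clamp_centre and transformer_centre below 0.01 m and height (world z) of clamp_centre between 0.046 and 0.055 m); the robot touches nothing.
It also fails if it takes over 120 s, if anything falls off the work surface, if the arm or the gripper's body presses on something with over 40 N, if the wrist force passes 120 N, or if a joint passes its speed limit or range.

## Working session

There is one attempt and no reset: what is moved stays moved. The work goes in short steps, Python scripts to look and compute and a shell command to move; the robot and the scene stay as the last step left them, time stands still between calls to the robot, and variables do not carry over. Pictures are saved under pics/ and viewed, about 12 in all and at most 16, crops included, and the job is handed in when it is done.

```bash
ls; mkdir -p pics
python3 - <<'E'
from plant import env, imaging
import cv2
print(env.sense())
for n in ("top","side"):
    f=imaging.grab_frame(n); cv2.imwrite(f"pics/{n}0.png",f["image"][:,:,::-1]); print(n,f["mtx"],f["R"],f["t"], -f["R"].T@f["t"])
E
```

```text
pics
{'clock': 0.0, 'joint_positions': array([-0.89081268,  0.5018547 , -0.42674305,  1.55144863,  0.22081182,
        1.13829518, -0.21029347]), 'qvel': array([ 0.00091594, -0.00044218,  0.00080524,  0.0008564 , -0.0011043 ,
        0.00140032,  0.00110292]), 'tau': array([-9.90221233e-04, -5.66573560e+01, -5.81643328e+00, -2.79128695e+01,
       -6.86701946e-02,  3.04955360e-02,  1.72642908e-04]), 'tool_pos': array([0.26292787, 0.59369936, 0.23367036]), 'orientation': array([-6.49826214e-01, -3.07320065e+00,  2.98692332e-03]), 'contact_force': array([-0.17110197,  0.09280858, -1.01048929]), 'torque': array([-0.01578712, -0.01878702,  0.05134394]), 'grip_width': 0.09187615994622883}
top [[403.20405883   0.         310.00196785]
 [  0.         403.20405883 206.05418524]
 [  0.           0.           1.        ]] [[-0.01589155 -0.99979843 -0.01227028]
 [-0.99011     0.01744598 -0.13920424]
 [ 0.13939024  0.00993675 -0.99018767]] [-0.02436601  0.49846424  1.04078485] [ 0.34807197 -0.04339932  1.09966168]
side [[509.23428108   0.         319.48937442]
 [  0.         509.23428108 193.63737302]
 [  0.           0.           1.        ]] [[ 0.93416776 -0.35682969 -0.00177857]
 [-0.26555047 -0.69185528 -0.67143072]
 [ 0.2383559   0.62770123 -0.7410652 ]] [-0.46370005  0.14323542  1.11685747] [ 0.2050003  -0.76741657  0.92301214]
```

View pics/top0.png

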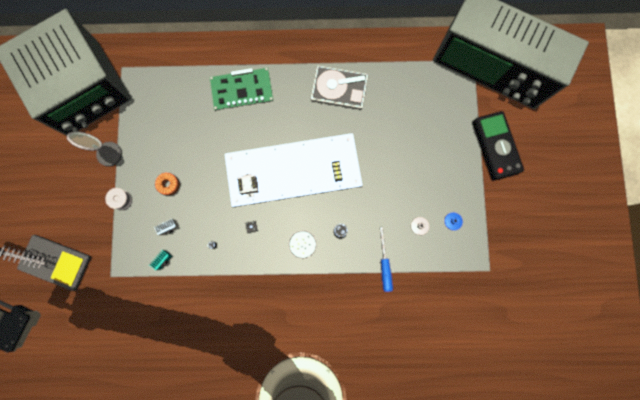

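View pics/side0.png

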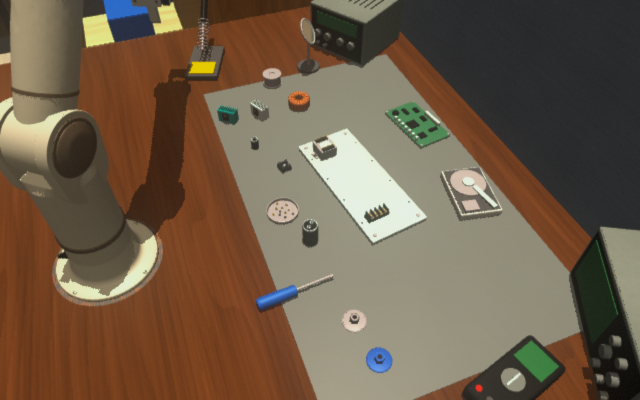

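```bash
cat > h.py <<'E'
import cv2, numpy as np
from plant import env, imaging
def crop(src,x0,y0,w,h,s,step=10):
    c=cv2.resize(src[y0:y0+h,x0:x0+w],None,fx=s,fy=s,interpolation=cv2.INTER_CUBIC)
    for x in range(-(-x0//step)*step,x0+w,step):
        X=int((x-x0+.5)*s); cv2.line(c,(X,0),(X,6),(0,0,255),1); cv2.putText(c,str(x),(X-8,15),0,.32,(0,0,255),1)
    for y in range(-(-y0//step)*step,y0+h,step):
        Y=int((y-y0+.5)*s); cv2.line(c,(0,Y),(6,Y),(0,0,255),1); cv2.putText(c,str(y),(8,Y+4),0,.32,(0,0,255),1)
    return c
def ray(f,u,v,z):
    C=-f["R"].T@f["t"]; d=f["R"].T@np.linalg.solve(f["mtx"],[u,v,1]); return C+d*(z-C[2])/d[2]
def proj(f,X):
    c=f["R"]@np.asarray(X)+f["t"]; p=f["mtx"]@c; return p[:2]/p[2]
E
python3 - <<'E'
import cv2,numpy as np
from h import crop
t=cv2.imread("pics/top0.png"); s=cv2.imread("pics/side0.png")
cv2.imwrite("pics/c1.png",crop(t,143,125,221,150,3.6))
cv2.imwrite("pics/c2.png",np.hstack([crop(s,210,80,110,165,3.6),crop(s,320,80,110,165,3.6)]))
b=np.vstack([np.hstack([crop(t,405,205,64,40,6),crop(s,335,305,64,40,6)]),np.hstack([crop(s,335,340,64,40,6),crop(s,295,210,64,40,6)])])
cv2.imwrite("pics/c3.png",b)
E
```

```text
(no output)
```

View pics/c1.png

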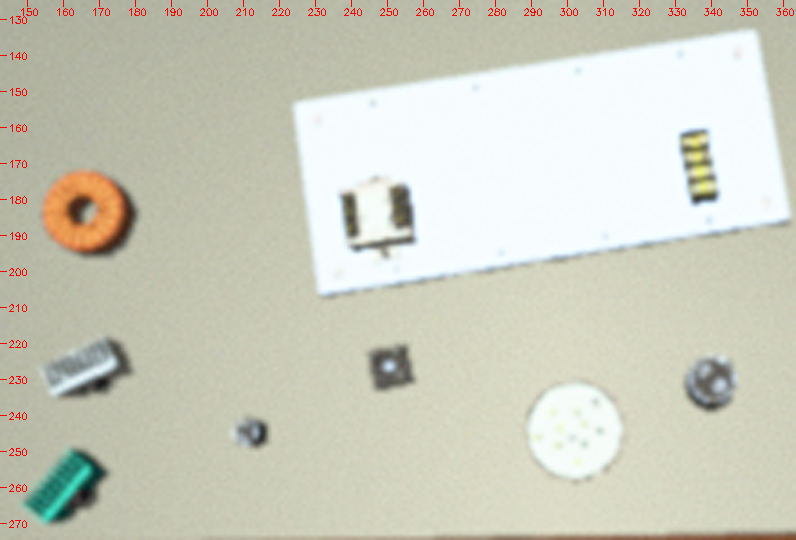

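View pics/c2.png

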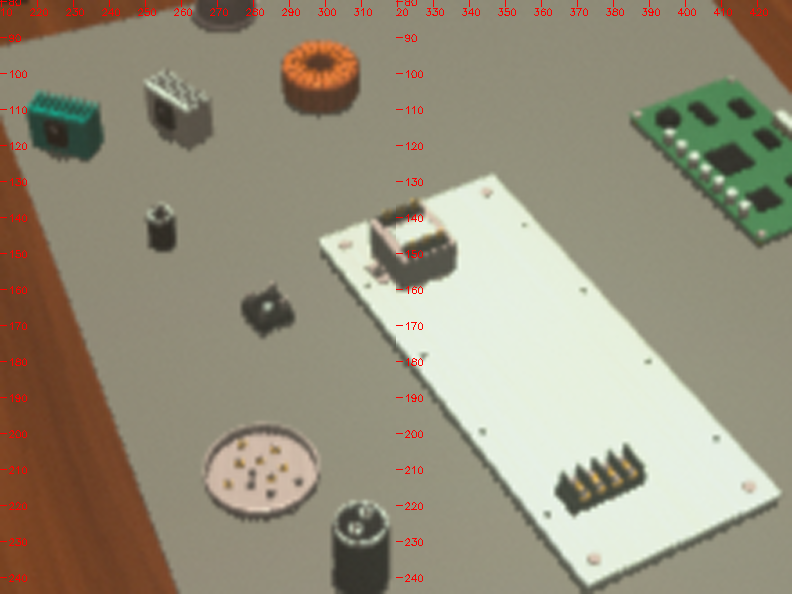

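View pics/c3.png

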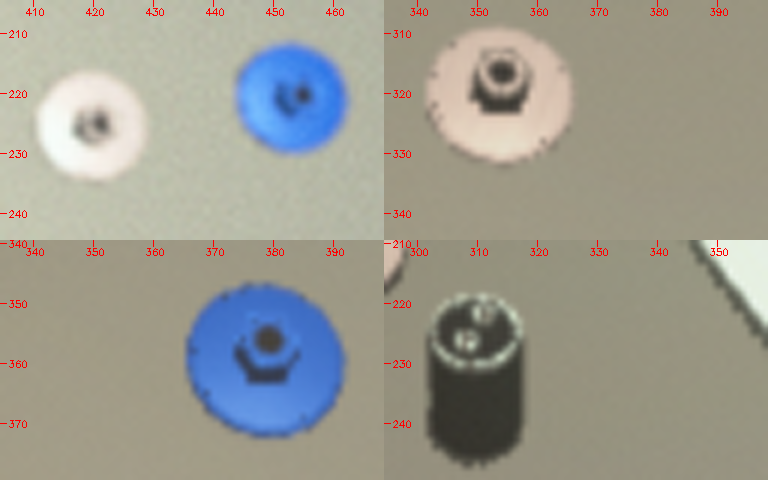

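Run:
```python
from h import *
T=imaging.grab_frame("top");S=imaging.grab_frame("side")
t=lambda X,Y,z: ray(T,143+X/3.6-.5,125+Y/3.6-.5,z).round(4)[:2]
s=lambda X,Y,z: ray(S,210+X/3.6-.5,80+Y/3.6-.5,z).round(4)[:2]
print("trafo",t(85.5,211,.03),s(321,64,.03))
print("hs",t(82,366,.038),s(179,96,.038))
print("hs long edge top: ",t(42,368,.038),t(108,339,.038),t(55,395,.038),t(124,358,.038))
print("rect",t(391,367,.012),s(267,307,.012))
print("rect corners",[t(*p,.012) for p in((368,349),(406,346),(413,383),(376,389))])
print("cap",t(711,382,.055),s(361,523,.055))
print("clamp",ray(T,419.8,225.3,.003),ray(S,353.75,320.4,.003))
A=np.array([t(*p,.012) for p in((293,102),(757,30),(791,220),(319,296))])
B=np.array([s(*p,.012) for p in((494,175),(781,493),(587,590),(319,239))])
for P in(A,B):
    print("plate",P.mean(0),np.linalg.norm(P[1]-P[0]),np.linalg.norm(P[2]-P[1]),[np.degrees(np.arctan2(*(-(b-a))[::-1]))for a,b in((P[0],P[1]),(P[3],P[2]))])
print("filter",t(378,214,.041),"strip",t(699,167,.032))
```

```text
trafo [0.5684 0.3563] [0.5692 0.3573]
hs [0.4504 0.3519] [0.4503 0.3486]
hs long edge top:  [0.4494 0.3815] [0.4701 0.3333] [0.4294 0.3711] [0.4558 0.3211]
rect [0.4482 0.128 ] [0.4483 0.1295]
rect corners [array([0.4621, 0.1454]), array([0.4639, 0.1167]), array([0.4359, 0.1114]), array([0.4318, 0.1392])]
cap [ 0.4295 -0.1096] [ 0.4317 -0.1102]
clamp [ 0.44434504 -0.33011499  0.003     ] [ 0.44312847 -0.33039175  0.003     ]
plate [0.6047   0.014025] 0.3635247584415675 0.1517877794817488 [np.float64(97.98521934577359), np.float64(98.25062150071973)]
plate [0.604625 0.014575] 0.35816381726802055 0.15159436005340038 [np.float64(98.08938041395298), np.float64(97.69774004519357)]
filter [0.5598 0.1336] strip [ 0.5931 -0.1063]
```

```bash
cat > nav.py <<'E'
import sys,numpy as np
from scipy.spatial.transform import Rotation as Ro
from plant import env
x,y,z,j=map(float,sys.argv[1:5])
s=env.sense(); R=Ro.from_rotvec(s["orientation"]); M=R.as_matrix()
best=None
for a in (j,j+180):
    a=np.radians(a); Y=np.array([np.cos(a),np.sin(a),0]); Z=np.array([0,0,-1.]); X=np.cross(Y,Z)
    v=(R.inv()*Ro.from_matrix(np.c_[X,Y,Z])).as_rotvec(degrees=True)
    if best is None or np.linalg.norm(v)<np.linalg.norm(best): best=v
print("pos",s["tool_pos"].round(4),"q7",s["joint_positions"][6].round(2),"jaw",np.degrees(np.arctan2(M[1,1],M[0,1])).round(1),"shift",(M.T@(np.array([x,y,z])-s["tool_pos"])).round(4),"turn",best.round(1))
E
python3 nav.py .5685 .3568 .12 20; python3 -m crank --help
```

```text
pos [0.263  0.594  0.2341] q7 -0.21 jaw 66.1 shift [-0.3754 -0.0931  0.1142] turn [-0.1  0.  46.1]invalid input: not JSON, or not a number
```

```bash
python3 -m crank '[[[-0.03,-0.008,0.008],[0,0,4]],[[-0.075,-0.019,0.02],[0,0,10]],[[-0.12,-0.03,0.035],[0,0,16]],[[-0.165,-0.041,0.05],[0,0,22]],[[-0.21,-0.052,0.063],[0,0,28]],[[-0.255,-0.063,0.076],[0,0,34]],[[-0.3,-0.074,0.09],[0,0,40]],[[-0.34,-0.084,0.102],[0,0,44]],[[-0.365,-0.09,0.11],[0,0,46]],[[-0.375,-0.093,0.114],[0,0,46]]]' 100 40; python3 nav.py .5685 .3568 .013 20
```

```text
clock: 1.2
tool_pos: [0.5705, 0.3544, 0.1195]
orientation: [1.804, 2.571, -0.003]
contact_force: [-0.5, 0.5, 0.3]
grip_width: 0.092
pos [0.5705 0.3544 0.1195] q7 -0.34 jaw 19.9 shift [ 0.0032 -0.0009  0.1065] turn [-0.1  0.1 -0.1]
```

```bash
python3 -m crank '[[[0,0,0.012],[0,0,0]],[[0,0,0.03],[0,0,0]],[[0,0,0.05],[0,0,0]],[[0,0,0.068],[0,0,0]],[[0,0,0.082],[0,0,0]],[[0,0,0.094],[0,0,0]],[[0,0,0.102],[0,0,0]],[[0,0,0.106],[0,0,0]],[[0,0,0.106],[0,0,0]],[[0,0,0.106],[0,0,0]]]'; python3 nav.py .5685 .3568 .013 20;
python3 -m crank '[[[0,0,0.0],[0,0,0]],[[0,0,0],[0,0,0]],[[0,0,0],[0,0,0]],[[0,0,0],[0,0,0]],[[0,0,0],[0,0,0]],[[0,0,0],[0,0,0]],[[0,0,0],[0,0,0]],[[0,0,0],[0,0,0]],[[0,0,0],[0,0,0]],[[0,0,0],[0,0,0]]]' 30 40
```

```text
clock: 2.2
tool_pos: [0.5689, 0.3578, 0.0153]
orientation: [1.799, 2.575, 0.002]
contact_force: [0.2, 0.4, -0.1]
grip_width: 0.0917
pos [0.5689 0.3578 0.0153] q7 -0.36 jaw 20.1 shift [-0.0008 -0.0007  0.0023] turn [ 0.1 -0.   0.1]
clock: 3.2
tool_pos: [0.5686, 0.3576, 0.0149]
orientation: [1.799, 2.575, 0.001]
contact_force: [0.8, -0.4, 3.0]
grip_width: 0.0616
```

```bash
python3 nav.py .5716 .0632 .115 8; python3 -m crank '[[[0,0,-0.01],[0,0,0]],[[0,0,-0.03],[0,0,0]],[[0,0,-0.05],[0,0,0]],[[0,0,-0.07],[0,0,0]],[[0,0,-0.085],[0,0,0]],[[0,0,-0.095],[0,0,0]],[[0,0,-0.1],[0,0,0]],[[0,0,-0.1],[0,0,0]],[[0,0,-0.1],[0,0,0]],[[0,0,-0.1],[0,0,0]]]';  python3 nav.py .5716 .0632 .115 8
```

```text
pos [0.5686 0.3576 0.0149] q7 -0.36 jaw 20.1 shift [-0.2775 -0.0984 -0.1001] turn [ 0.  -0.  12.1]
clock: 4.2
tool_pos: [0.5677, 0.3571, 0.1135]
orientation: [-1.799, -2.575, 0.003]
contact_force: [0.0, -0.2, -3.9]
grip_width: 0.0614
pos [0.5677 0.3571 0.1135] q7 -0.34 jaw 20.1 shift [-0.2773 -0.0974 -0.0012] turn [-0.1  0.  12.1]
```

```bash
python3 -m crank '[[[-0.015,-0.005,0],[0,0,1]],[[-0.045,-0.015,0],[0,0,2]],[[-0.085,-0.03,0],[0,0,4]],[[-0.125,-0.044,0],[0,0,6]],[[-0.165,-0.058,0],[0,0,8]],[[-0.205,-0.072,0],[0,0,10]],[[-0.24,-0.084,0],[0,0,11]],[[-0.262,-0.092,0],[0,0,12]],[[-0.273,-0.096,0],[0,0,12]],[[-0.277,-0.098,0],[0,0,12]]]';  python3 -m crank '[[[0,0,0.0],[0,0,0]],[[0,0,0],[0,0,0]],[[0,0,0.012],[0,0,0]],[[0,0,0.03],[0,0,0]],[[0,0,0.045],[0,0,0]],[[0,0,0.055],[0,0,0]],[[0,0,0.062],[0,0,0]],[[0,0,0.065],[0,0,0]],[[0,0,0.065],[0,0,0]],[[0,0,0.065],[0,0,0]]]'; python3 nav.py .5716 .0632 .0275 8
```

```text
clock: 5.2
tool_pos: [0.5714, 0.0615, 0.1146]
orientation: [2.062, 2.37, -0.001]
contact_force: [0.6, -0.5, -3.7]
grip_width: 0.0619
clock: 6.2
tool_pos: [0.5721, 0.0638, 0.0502]
orientation: [2.058, 2.373, 0.001]
contact_force: [0.1, -0.2, -3.0]
grip_width: 0.0618
pos [0.5721 0.0638 0.0502] q7 -0.07 jaw 8.1 shift [-0.0005 -0.0006  0.0227] turn [ 0.1 -0.   0.1]
```

```bash
python3 -m crank '[[[0,0,0.005],[0,0,0]],[[0,0,0.010],[0,0,0]],[[0,0,0.014],[0,0,0]],[[0,0,0.017],[0,0,0]],[[0,0,0.019],[0,0,0]],[[0,0,0.020],[0,0,0]],[[0,0,0.021],[0,0,0]],[[0,0,0.022],[0,0,0]],[[0,0,0.022],[0,0,0]],[[0,0,0.022],[0,0,0]]]'; python3 nav.py .5716 .0632 .0275 8
```

```text
clock: 7.2
tool_pos: [0.5717, 0.0637, 0.0278]
orientation: [2.059, 2.373, 0.0]
contact_force: [0.0, -0.8, -4.2]
grip_width: 0.0615
pos [0.5717 0.0637 0.0278] q7 -0.07 jaw 8.1 shift [-0.0005 -0.0001  0.0003] turn [ 0.  -0.   0.1]
```

Still carrying the full weight; down 1 mm more, then open.

```bash
python3 -m crank '[[[0,0,0.0005],[0,0,0]],[[0,0,0.001],[0,0,0]],[[0,0,0.001],[0,0,0]],[[0,0,0.001],[0,0,0]],[[0,0,0.001],[0,0,0]],[[0,0,0.001],[0,0,0]],[[0,0,0.001],[0,0,0]],[[0,0,0.001],[0,0,0]],[[0,0,0.001],[0,0,0]],[[0,0,0.001],[0,0,0]]]'; python3 -m crank '[[[0,0,0],[0,0,0]],[[0,0,0],[0,0,0]],[[0,0,0],[0,0,0]],[[0,0,0],[0,0,0]],[[0,0,-0.005],[0,0,0]],[[0,0,-0.02],[0,0,0]],[[0,0,-0.045],[0,0,0]],[[0,0,-0.07],[0,0,0]],[[0,0,-0.09],[0,0,0]],[[0,0,-0.1],[0,0,0]]]' 90; python3 nav.py .4305 -.11 .12 8
```

```text
clock: 8.2
tool_pos: [0.5718, 0.0638, 0.0269]
orientation: [2.058, 2.373, 0.0]
contact_force: [-1.8, 0.3, 2.7]
grip_width: 0.0617
clock: 9.2
tool_pos: [0.5732, 0.064, 0.13]
orientation: [2.057, 2.371, 0.005]
contact_force: [1.0, -0.3, -1.1]
grip_width: 0.0826
pos [0.5732 0.064  0.13  ] q7 -0.06 jaw 8.1 shift [-0.1521 -0.1659  0.0093] turn [ 0.3 -0.   0.1]
```

```bash
python3 -m crank '[[[-0.01,-0.011,0],[0,0,0]],[[-0.03,-0.033,0],[0,0,0]],[[-0.055,-0.06,0],[0,0,0]],[[-0.08,-0.087,0],[0,0,0]],[[-0.105,-0.114,0],[0,0,0]],[[-0.125,-0.136,0],[0,0,0]],[[-0.14,-0.152,0],[0,0,0]],[[-0.148,-0.161,0],[0,0,0]],[[-0.152,-0.165,0],[0,0,0]],[[-0.152,-0.165,0],[0,0,0]]]' 70 20; python3 nav.py .4305 -.11 .028 8
```

```text
clock: 10.2
tool_pos: [0.4293, -0.1103, 0.1265]
orientation: [-2.059, -2.372, 0.0]
contact_force: [-0.1, 0.0, 0.3]
grip_width: 0.0641
pos [ 0.4293 -0.1103  0.1265] q7 0.32 jaw 8.1 shift [0.0001 0.0012 0.0985] turn [-0.  -0.   0.1]
```

```bash
python3 -m crank '[[[0,0,0.01],[0,0,0]],[[0,0,0.025],[0,0,0]],[[0,0,0.04],[0,0,0]],[[0,0,0.055],[0,0,0]],[[0,0,0.07],[0,0,0]],[[0,0,0.083],[0,0,0]],[[0,0,0.092],[0,0,0]],[[0,0,0.097],[0,0,0]],[[0,0,0.098],[0,0,0]],[[0,0,0.098],[0,0,0]]]'; python3 nav.py .4305 -.11 .028 8
```

```text
clock: 11.2
tool_pos: [0.43, -0.1098, 0.0287]
orientation: [-2.058, -2.374, -0.0]
contact_force: [-0.7, 0.7, 0.7]
grip_width: 0.0644
pos [ 0.43   -0.1098  0.0287] q7 0.31 jaw 8.1 shift [-0.0002  0.0005  0.0007] turn [ 0.  -0.   0.1]
```

```bash
python3 -m crank '[[[0,0,0.0],[0,0,0]],[[0,0,0],[0,0,0]],[[0,0,0],[0,0,0]],[[0,0,0],[0,0,0]],[[0,0,0],[0,0,0]],[[0,0,0],[0,0,0]],[[0,0,0],[0,0,0]],[[0,0,0],[0,0,0]],[[0,0,0],[0,0,0]],[[0,0,0],[0,0,0]]]' 15 20; python3 -m crank '[[[0,0,-0.005],[0,0,0]],[[0,0,-0.015],[0,0,0]],[[0,0,-0.03],[0,0,0]],[[0,0,-0.045],[0,0,0]],[[0,0,-0.06],[0,0,0]],[[0,0,-0.07],[0,0,0]],[[0,0,-0.077],[0,0,0]],[[0,0,-0.08],[0,0,0]],[[0,0,-0.08],[0,0,0]],[[0,0,-0.08],[0,0,0]]]';  python3 nav.py .5894 -.0631 .108 8
```

```text
clock: 12.2
tool_pos: [0.4301, -0.1101, 0.029]
orientation: [2.058, 2.373, 0.0]
contact_force: [-0.6, 0.3, 4.9]
grip_width: 0.0346
clock: 13.2
tool_pos: [0.4294, -0.11, 0.1083]
orientation: [-2.058, -2.373, 0.001]
contact_force: [-0.6, 0.7, -1.6]
grip_width: 0.0346
pos [ 0.4294 -0.11    0.1083] q7 0.32 jaw 8.1 shift [0.0238 0.1651 0.0002] turn [-0.  -0.   0.1]
```

```bash
python3 -m crank '[[[0.002,0.012,0],[0,0,0]],[[0.005,0.035,0],[0,0,0]],[[0.009,0.06,0],[0,0,0]],[[0.013,0.09,0],[0,0,0]],[[0.017,0.115,0],[0,0,0]],[[0.02,0.138,0],[0,0,0]],[[0.022,0.154,0],[0,0,0]],[[0.024,0.162,0],[0,0,0]],[[0.024,0.165,0],[0,0,0]],[[0.024,0.165,0],[0,0,0]]]';  python3 -m crank '[[[0,0,0.005],[0,0,0]],[[0,0,0.015],[0,0,0]],[[0,0,0.025],[0,0,0]],[[0,0,0.037],[0,0,0]],[[0,0,0.048],[0,0,0]],[[0,0,0.057],[0,0,0]],[[0,0,0.062],[0,0,0]],[[0,0,0.065],[0,0,0]],[[0,0,0.0655],[0,0,0]],[[0,0,0.0655],[0,0,0]]]'; python3 nav.py .5894 -.0631 .041 8
```

```text
clock: 14.2
tool_pos: [0.5894, -0.0629, 0.1082]
orientation: [-2.058, -2.373, 0.001]
contact_force: [-0.1, 0.1, -1.7]
grip_width: 0.035
clock: 15.2
tool_pos: [0.59, -0.063, 0.0435]
orientation: [2.058, 2.373, 0.0]
contact_force: [0.1, 0.5, -0.6]
grip_width: 0.0346
pos [ 0.59   -0.063   0.0435] q7 0.18 jaw 8.1 shift [-0.     -0.0006  0.0025] turn [0.  0.  0.1]
```

```bash
python3 -m crank '[[[0,0,0.0005],[0,0,0]],[[0,0,0.001],[0,0,0]],[[0,0,0.0015],[0,0,0]],[[0,0,0.002],[0,0,0]],[[0,0,0.0025],[0,0,0]],[[0,0,0.003],[0,0,0]],[[0,0,0.003],[0,0,0]],[[0,0,0.003],[0,0,0]],[[0,0,0.003],[0,0,0]],[[0,0,0.003],[0,0,0]]]'; python3 nav.py .5894 -.0631 .041 8
```

```text
clock: 16.2
tool_pos: [0.5898, -0.063, 0.041]
orientation: [2.059, 2.373, 0.0]
contact_force: [-2.3, 1.0, 6.7]
grip_width: 0.0347
pos [ 0.5898 -0.063   0.041 ] q7 0.18 jaw 8.1 shift [-0.0001 -0.0004  0.    ] turn [0.  0.  0.1]
```

```bash
python3 -m crank '[[[0,0,0],[0,0,0]],[[0,0,0],[0,0,0]],[[0,0,0],[0,0,0]],[[0,0,0],[0,0,0]],[[0,0,-0.005],[0,0,0]],[[0,0,-0.02],[0,0,0]],[[0,0,-0.04],[0,0,0]],[[0,0,-0.06],[0,0,0]],[[0,0,-0.075],[0,0,0]],[[0,0,-0.08],[0,0,0]]]' 65; python3 nav.py .448 .1288 .12 8
```

```text
clock: 17.2
tool_pos: [0.5913, -0.0631, 0.123]
orientation: [2.056, 2.371, 0.004]
contact_force: [-0.4, -1.0, 0.3]
grip_width: 0.0597
pos [ 0.5913 -0.0631  0.123 ] q7 0.18 jaw 8.1 shift [ 0.2102 -0.1148  0.0024] turn [0.2 0.  0.1]
```

```bash
python3 -m crank '[[[0.015,-0.008,0],[0,0,0]],[[0.04,-0.022,0],[0,0,0]],[[0.075,-0.041,0],[0,0,0]],[[0.11,-0.06,0],[0,0,0]],[[0.145,-0.079,0],[0,0,0]],[[0.172,-0.094,0],[0,0,0]],[[0.192,-0.105,0],[0,0,0]],[[0.204,-0.111,0],[0,0,0]],[[0.21,-0.114,0],[0,0,0]],[[0.21,-0.114,0],[0,0,0]]]' 60 15; python3 -m crank '[[[0,0,0.01],[0,0,0]],[[0,0,0.025],[0,0,0]],[[0,0,0.04],[0,0,0]],[[0,0,0.055],[0,0,0]],[[0,0,0.07],[0,0,0]],[[0,0,0.083],[0,0,0]],[[0,0,0.092],[0,0,0]],[[0,0,0.097],[0,0,0]],[[0,0,0.1],[0,0,0]],[[0,0,0.1],[0,0,0]]]';python3 nav.py .448 .1288 .0115 8
```

```text
clock: 18.2
tool_pos: [0.4467, 0.1292, 0.12]
orientation: [-2.057, -2.374, 0.001]
contact_force: [-0.3, -0.9, -0.4]
grip_width: 0.055
clock: 19.2
tool_pos: [0.4472, 0.1288, 0.0201]
orientation: [-2.059, -2.373, 0.0]
contact_force: [-0.0, 0.2, 1.1]
grip_width: 0.055
pos [0.4472 0.1288 0.0201] q7 -0.28 jaw 8.1 shift [-0.0001  0.0008  0.0086] turn [-0.  -0.   0.1]
```

```bash
python3 -m crank '[[[0,0,0.003],[0,0,0]],[[0,0,0.006],[0,0,0]],[[0,0,0.008],[0,0,0]],[[0,0,0.009],[0,0,0]],[[0,0,0.009],[0,0,0]],[[0,0,0.009],[0,0,0]],[[0,0,0.009],[0,0,0]],[[0,0,0.009],[0,0,0]],[[0,0,0.009],[0,0,0]],[[0,0,0.009],[0,0,0]]]'; python3 -m crank '[[[0,0,0.0],[0,0,0]],[[0,0,0],[0,0,0]],[[0,0,0],[0,0,0]],[[0,0,0],[0,0,0]],[[0,0,0],[0,0,0]],[[0,0,0],[0,0,0]],[[0,0,0],[0,0,0]],[[0,0,0],[0,0,0]],[[0,0,0],[0,0,0]],[[0,0,0],[0,0,0]]]' 10 15; python3 -m crank '[[[0,0,-0.005],[0,0,0]],[[0,0,-0.015],[0,0,0]],[[0,0,-0.03],[0,0,0]],[[0,0,-0.05],[0,0,0]],[[0,0,-0.07],[0,0,0]],[[0,0,-0.085],[0,0,0]],[[0,0,-0.095],[0,0,0]],[[0,0,-0.1],[0,0,0]],[[0,0,-0.1],[0,0,0]],[[0,0,-0.1],[0,0,0]]]'; python3 nav.py .5814 -.0066 .111 8
```

```text
clock: 20.2
tool_pos: [0.4472, 0.1288, 0.0113]
orientation: [2.058, 2.373, 0.0]
contact_force: [0.9, 1.1, 0.1]
grip_width: 0.055
clock: 21.2
tool_pos: [0.4472, 0.1288, 0.0112]
orientation: [-2.059, -2.373, -0.0]
contact_force: [0.0, -0.1, 0.0]
grip_width: 0.0279
clock: 22.2
tool_pos: [0.4468, 0.1287, 0.1108]
orientation: [-2.058, -2.373, 0.001]
contact_force: [0.0, 0.1, 0.2]
grip_width: 0.0282
pos [0.4468 0.1287 0.1108] q7 -0.25 jaw 8.1 shift [-0.1529  0.1141 -0.0002] turn [-0.   0.   0.1]
```

```bash
python3 -m crank '[[[-0.01,0.008,0],[0,0,0]],[[-0.03,0.022,0],[0,0,0]],[[-0.055,0.041,0],[0,0,0]],[[-0.08,0.06,0],[0,0,0]],[[-0.105,0.078,0],[0,0,0]],[[-0.125,0.093,0],[0,0,0]],[[-0.14,0.104,0],[0,0,0]],[[-0.149,0.111,0],[0,0,0]],[[-0.153,0.114,0],[0,0,0]],[[-0.153,0.114,0],[0,0,0]]]'; python3 -m crank '[[[0,0,0.01],[0,0,0]],[[0,0,0.025],[0,0,0]],[[0,0,0.04],[0,0,0]],[[0,0,0.055],[0,0,0]],[[0,0,0.066],[0,0,0]],[[0,0,0.074],[0,0,0]],[[0,0,0.08],[0,0,0]],[[0,0,0.083],[0,0,0]],[[0,0,0.0845],[0,0,0]],[[0,0,0.0845],[0,0,0]]]';python3 nav.py .5814 -.0066 .0235 8
```

```text
clock: 23.2
tool_pos: [0.5815, -0.007, 0.1106]
orientation: [-2.059, -2.372, 0.001]
contact_force: [-0.6, 0.2, 1.1]
grip_width: 0.0285
clock: 24.2
tool_pos: [0.5819, -0.0066, 0.0269]
orientation: [2.058, 2.373, 0.001]
contact_force: [-0.2, -0.1, 0.4]
grip_width: 0.0283
pos [ 0.5819 -0.0066  0.0269] q7 0.07 jaw 8.1 shift [ 0.0001 -0.0005  0.0034] turn [0.  0.  0.1]
```

```bash
python3 -m crank '[[[0,0,0.001],[0,0,0]],[[0,0,0.002],[0,0,0]],[[0,0,0.003],[0,0,0]],[[0,0,0.0035],[0,0,0]],[[0,0,0.004],[0,0,0]],[[0,0,0.004],[0,0,0]],[[0,0,0.004],[0,0,0]],[[0,0,0.004],[0,0,0]],[[0,0,0.004],[0,0,0]],[[0,0,0.004],[0,0,0]]]'; python3 -m crank '[[[0,0,0],[0,0,0]],[[0,0,0],[0,0,0]],[[0,0,0],[0,0,0]],[[0,0,0],[0,0,0]],[[0,0,-0.005],[0,0,0]],[[0,0,-0.02],[0,0,0]],[[0,0,-0.045],[0,0,0]],[[0,0,-0.07],[0,0,0]],[[0,0,-0.09],[0,0,0]],[[0,0,-0.1],[0,0,0]]]' 55; python3 nav.py .4505 .350 .12 113
```

```text
clock: 25.2
tool_pos: [0.5817, -0.0066, 0.0232]
orientation: [2.059, 2.373, 0.0]
contact_force: [-2.8, -0.5, 5.4]
grip_width: 0.0283
clock: 26.2
tool_pos: [0.5833, -0.0065, 0.1261]
orientation: [2.057, 2.371, 0.005]
contact_force: [0.1, -0.4, -0.6]
grip_width: 0.0505
pos [ 0.5833 -0.0065  0.1261] q7 0.08 jaw 8.1 shift [ 0.3717 -0.0812  0.0055] turn [ 0.2 -0.1 75.1]
```

Run:
```python
from h import *
t=cv2.imread("pics/top0.png"); s=cv2.imread("pics/side0.png")
S=imaging.grab_frame("side")["image"][:,:,::-1]
a=np.hstack([crop(t,150,213,36,27,11),crop(s,245,94,36,27,11)])
b=crop(np.ascontiguousarray(S),295,115,140,105,2.83)
b=np.hstack([b,np.zeros((b.shape[0],max(0,a.shape[1]-b.shape[1]),3),np.uint8)])[:,:a.shape[1]]
cv2.imwrite("pics/c4.png",np.vstack([a,b]))
```

```text
(no output)
```

View pics/c4.png

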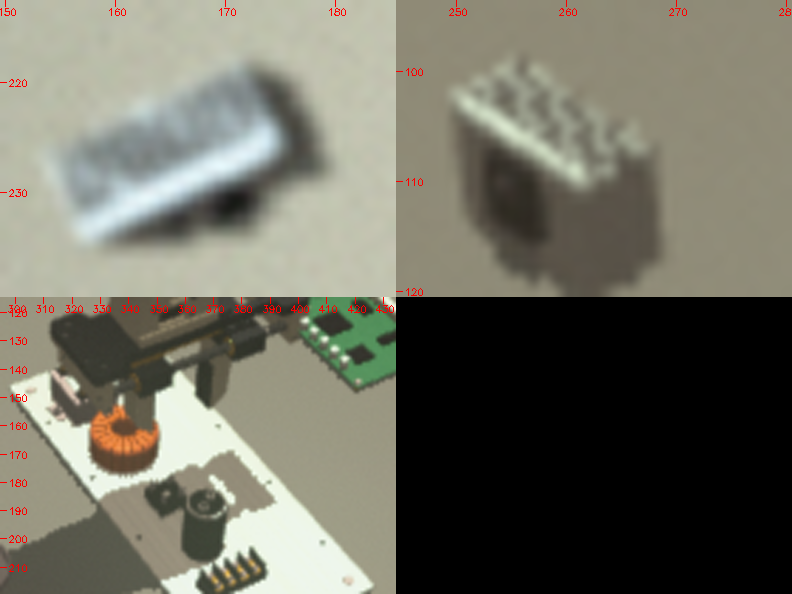

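```bash
python3 - <<'E'
from h import *
T=imaging.grab_frame("top");S=imaging.grab_frame("side")
E=[(T,(156.3,234.1),(175.7,225.9)),(T,(153.9,226.6),(171.8,218.1)),(S,(249.7,102.4),(261.7,110.6)),(S,(255.5,98),(268.5,107))]
for f,a,b in E:
    A=ray(f,*a,.038);B=ray(f,*b,.038);d=A-B
    print(A.round(4),B.round(4),np.linalg.norm(d).round(4),np.degrees(np.arctan2(d[1],d[0])).round(1),((A+B)/2).round(4))
E
python3 nav.py .4505 .350 .12 115
```

```text
[0.4298 0.3751 0.038 ] [0.4507 0.3242 0.038 ] 0.055 112.3 [0.4402 0.3496 0.038 ]
[0.4498 0.3822 0.038 ] [0.4717 0.3353 0.038 ] 0.0518 115.0 [0.4607 0.3587 0.038 ]
[0.4302 0.3744 0.038 ] [0.4512 0.3273 0.038 ] 0.0515 114.1 [0.4407 0.3509 0.038 ]
[0.451  0.3879 0.038 ] [0.4733 0.3358 0.038 ] 0.0567 113.2 [0.4621 0.3618 0.038 ]
pos [ 0.5822 -0.0066  0.1236] q7 0.08 jaw 8.1 shift [ 0.3716 -0.08    0.0034] turn [ 0.1 -0.1 73.1]
```

```bash
python3 nav.py .451 .355 .12 113.7;  python3 -m crank '[[[0.015,-0.003,0],[0,0,4]],[[0.05,-0.011,0],[0,0,11]],[[0.095,-0.02,0],[0,0,19]],[[0.14,-0.03,0],[0,0,27]],[[0.185,-0.039,0],[0,0,35]],[[0.23,-0.049,0],[0,0,43]],[[0.275,-0.058,0],[0,0,51]],[[0.32,-0.068,0],[0,0,59]],[[0.355,-0.075,0],[0,0,67]],[[0.377,-0.079,0.003],[0,0,74.4]]]' 82 20; python3 nav.py .451 .355 .021 113.7
```

```text
pos [ 0.5822 -0.0066  0.1236] q7 0.08 jaw 8.1 shift [ 0.3765 -0.0788  0.0034] turn [ 0.1 -0.1 74.4]
clock: 27.35
tool_pos: [0.4475, 0.3589, 0.1186]
orientation: [-3.074, -0.644, 0.003]
contact_force: [-0.2, 0.1, -0.1]
grip_width: 0.0757
pos [0.4475 0.3589 0.1186] q7 -1.8 jaw -66.3 shift [0.0018 0.0051 0.0976] turn [-0.   0.1 -0. ]
```

```bash
python3 -m crank '[[[0,0,0.01],[0,0,0]],[[0,0,0.02],[0,0,0]],[[0,0,0.03],[0,0,0]],[[0,0,0.04],[0,0,0]],[[0,0,0.045],[0,0,0]],[[0,0,0.05],[0,0,0]],[[0,0,0.05],[0,0,0]],[[0,0,0.05],[0,0,0]],[[0,0,0.05],[0,0,0]],[[0,0,0.05],[0,0,0]]]'; python3 nav.py .451 .355 .014 113.7
```

```text
clock: 28.35
tool_pos: [0.4505, 0.3558, 0.0702]
orientation: [-3.074, -0.646, -0.001]
contact_force: [0.2, 0.6, -0.4]
grip_width: 0.0751
pos [0.4505 0.3558 0.0702] q7 -1.78 jaw -66.3 shift [0.0001 0.001  0.0562] turn [-0.  -0.1  0. ]
```

```bash
python3 -m crank '[[[0,0,0.007],[0,0,0]],[[0,0,0.017],[0,0,0]],[[0,0,0.027],[0,0,0]],[[0,0,0.037],[0,0,0]],[[0,0,0.045],[0,0,0]],[[0,0,0.05],[0,0,0]],[[0,0,0.054],[0,0,0]],[[0,0,0.056],[0,0,0]],[[0,0,0.056],[0,0,0]],[[0,0,0.056],[0,0,0]]]'; python3 -m crank '[[[0,0,0.0],[0,0,0]],[[0,0,0],[0,0,0]],[[0,0,0],[0,0,0]],[[0,0,0],[0,0,0]],[[0,0,0],[0,0,0]],[[0,0,0],[0,0,0]],[[0,0,0],[0,0,0]],[[0,0,0],[0,0,0]],[[0,0,0],[0,0,0]],[[0,0,0],[0,0,0]]]' 30 20; python3 nav.py .451 .355 .014 113.7
```

```text
clock: 29.35
tool_pos: [0.4504, 0.3557, 0.014]
orientation: [-3.074, -0.646, -0.001]
contact_force: [0.6, 0.1, -0.1]
grip_width: 0.0752
clock: 30.35
tool_pos: [0.4503, 0.3556, 0.0139]
orientation: [-3.074, -0.646, -0.0]
contact_force: [-0.6, -0.7, 4.0]
grip_width: 0.0499
pos [0.4503 0.3556 0.0139] q7 -1.77 jaw -66.3 shift [ 0.0004  0.0008 -0.0001] turn [-0. -0.  0.]
```

```bash
python3 -m crank '[[[0,0,-0.005],[0,0,0]],[[0,0,-0.02],[0,0,0]],[[0,0,-0.04],[0,0,0]],[[0,0,-0.06],[0,0,0]],[[0,0,-0.08],[0,0,0]],[[0,0,-0.1],[0,0,0]],[[0,0,-0.113],[0,0,0]],[[0,0,-0.12],[0,0,0]],[[0,0,-0.12],[0,0,0]],[[0,0,-0.12],[0,0,0]]]'; python3 nav.py .637 -.0560 .134 -82
```

```text
clock: 31.35
tool_pos: [0.4498, 0.3552, 0.1332]
orientation: [3.074, 0.646, -0.001]
contact_force: [1.2, -0.7, -0.6]
grip_width: 0.0499
pos [0.4498 0.3552 0.1332] q7 -1.8 jaw -66.3 shift [ 0.006   0.4518 -0.0007] turn [ 0.   0.1 15.7]
```

```bash
python3 -m crank '[[[0,0.015,0],[0,0,0]],[[0.001,0.05,0],[0,0,2]],[[0.001,0.095,0],[0,0,3]],[[0.002,0.14,0],[0,0,5]],[[0.002,0.185,0],[0,0,6]],[[0.003,0.23,0],[0,0,8]],[[0.004,0.275,0],[0,0,9]],[[0.004,0.32,0],[0,0,11]],[[0.005,0.36,0],[0,0,12]],[[0.005,0.395,0],[0,0,14]]]'; python3 nav.py .637 -.0560 .134 -82
```

```text
clock: 32.35
tool_pos: [0.6135, -0.0085, 0.1327]
orientation: [3.13, 0.26, -0.003]
contact_force: [0.3, 0.4, -1.6]
grip_width: 0.0501
pos [ 0.6135 -0.0085  0.1327] q7 -1.29 jaw -80.5 shift [ 0.0154  0.0507 -0.0012] turn [0.1 0.1 1.5]
```

```bash
python3 -m crank '[[[0.005,0.02,0],[0,0,0.5]],[[0.009,0.035,0],[0,0,1]],[[0.012,0.045,0],[0,0,1.5]],[[0.014,0.05,0],[0,0,1.5]],[[0.015,0.053,0],[0,0,1.5]],[[0.015,0.053,0],[0,0,1.5]],[[0.015,0.053,0],[0,0,1.5]],[[0.015,0.053,0],[0,0,1.5]],[[0.015,0.053,0],[0,0,1.5]],[[0.015,0.053,0],[0,0,1.5]]]'; python3 nav.py .637 -.0560 .026 -82
```

```text
clock: 33.35
tool_pos: [0.6374, -0.0534, 0.1338]
orientation: [-3.133, -0.226, -0.0]
contact_force: [0.2, 0.1, -0.7]
grip_width: 0.0503
pos [ 0.6374 -0.0534  0.1338] q7 -1.23 jaw -81.7 shift [-0.0008  0.0025  0.1078] turn [-0.  -0.   0.3]
```

```bash
python3 -m crank '[[[0,0.001,0.01],[0,0,0]],[[0,0.001,0.025],[0,0,0]],[[0,0.001,0.04],[0,0,0]],[[0,0.001,0.055],[0,0,0]],[[0,0.001,0.07],[0,0,0]],[[0,0.001,0.082],[0,0,0]],[[0,0.001,0.092],[0,0,0]],[[0,0.001,0.1],[0,0,0]],[[0,0.001,0.104],[0,0,0]],[[0,0.001,0.104],[0,0,0]]]'; python3 nav.py .637 -.0560 .026 -82
python3 -m crank '[[[0,0,0.001],[0,0,0]],[[0,0,0.002],[0,0,0]],[[0,0,0.003],[0,0,0]],[[0,0,0.0035],[0,0,0]],[[0,0,0.004],[0,0,0]],[[0,0,0.004],[0,0,0]],[[0,0,0.004],[0,0,0]],[[0,0,0.004],[0,0,0]],[[0,0,0.004],[0,0,0]],[[0,0,0.004],[0,0,0]]]'; python3 nav.py .637 -.0560 .026 -82
```

```text
clock: 34.35
tool_pos: [0.6373, -0.0548, 0.0292]
orientation: [-3.133, -0.225, 0.001]
contact_force: [0.2, -0.1, -0.6]
grip_width: 0.0499
pos [ 0.6373 -0.0548  0.0292] q7 -1.19 jaw -81.8 shift [-0.0005  0.0011  0.0032] turn [-0.   0.   0.2]
clock: 35.35
tool_pos: [0.6377, -0.0547, 0.0259]
orientation: [-3.133, -0.225, -0.0]
contact_force: [-0.6, 0.2, 3.1]
grip_width: 0.0499
pos [ 0.6377 -0.0547  0.0259] q7 -1.19 jaw -81.8 shift [-0.0008  0.0012 -0.0001] turn [-0.  -0.   0.2]
```

```bash
python3 -m crank '[[[0,0,0],[0,0,0]],[[0,0,0],[0,0,0]],[[0,0,0],[0,0,0]],[[0,0,0],[0,0,0]],[[0,0,-0.005],[0,0,0]],[[0,0,-0.02],[0,0,0]],[[0,0,-0.045],[0,0,0]],[[0,0,-0.075],[0,0,0]],[[0,0,-0.095],[0,0,0]],[[0,0,-0.105],[0,0,0]]]' 70; python3 nav.py .4438 -.3302 .12 -51
```

```text
clock: 36.35
tool_pos: [0.6393, -0.0551, 0.1344]
orientation: [3.133, 0.225, 0.008]
contact_force: [0.2, 0.5, 0.3]
grip_width: 0.0641
pos [ 0.6393 -0.0551  0.1344] q7 -1.23 jaw -81.8 shift [-0.2329  0.2443  0.0135] turn [  0.1  -0.3 -30.8]
```

```bash
python3 -m crank '[[[-0.012,0.013,0],[0,0,-2]],[[-0.035,0.037,0],[0,0,-5]],[[-0.065,0.068,0],[0,0,-9]],[[-0.095,0.1,0],[0,0,-13]],[[-0.125,0.131,0],[0,0,-17]],[[-0.155,0.163,0],[0,0,-21]],[[-0.185,0.194,0],[0,0,-25]],[[-0.21,0.22,0],[0,0,-28]],[[-0.226,0.237,0],[0,0,-30]],[[-0.232,0.244,0],[0,0,-31]]]' 45 15; python3 -m crank '[[[0,0,0.005],[0,0,0]],[[0,0,0.015],[0,0,0]],[[0,0,0.03],[0,0,0]],[[0,0,0.045],[0,0,0]],[[0,0,0.055],[0,0,0]],[[0,0,0.065],[0,0,0]],[[0,0,0.07],[0,0,0]],[[0,0,0.07],[0,0,0]],[[0,0,0.07],[0,0,0]],[[0,0,0.07],[0,0,0]]]';python3 nav.py .4438 -.3302 .015 -51
python3 - <<'E'
from h import *
S=np.ascontiguousarray(imaging.grab_frame("side")["image"][:,:,::-1])
cv2.imwrite("pics/c5.png",np.hstack([crop(S,300,265,100,130,4),crop(S,300,100,135,130,3)]) if 0 else crop(S,270,100,190,140,4))
cv2.imwrite("pics/c6.png",crop(S,300,260,120,100,5))
E
```

```text
clock: 37.35
tool_pos: [0.44, -0.3326, 0.131]
orientation: [2.961, 1.049, -0.002]
contact_force: [1.0, 0.7, 0.0]
grip_width: 0.0417
clock: 38.35
tool_pos: [0.4432, -0.3299, 0.0613]
orientation: [2.959, 1.054, 0.001]
contact_force: [-0.5, 0.2, 0.8]
grip_width: 0.0414
pos [ 0.4432 -0.3299  0.0613] q7 -0.15 jaw -50.8 shift [0.0002 0.0005 0.0463] turn [ 0.1 -0.   0.2]
```

View pics/c5.png

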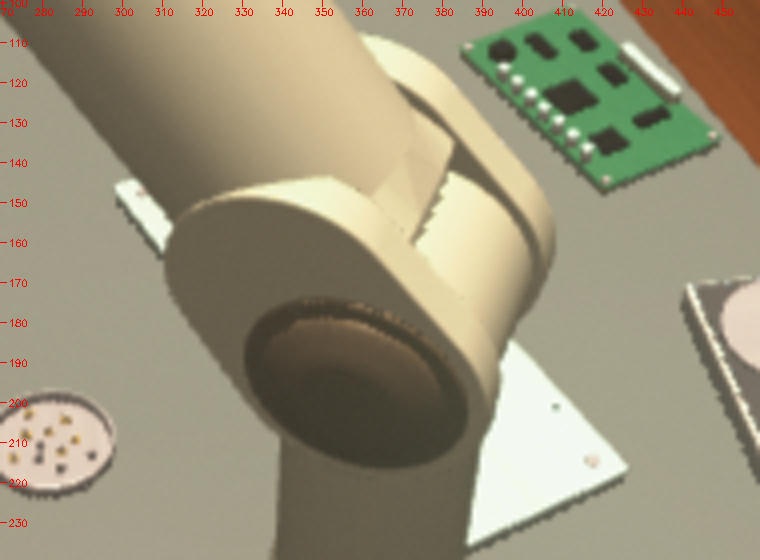

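View pics/c6.png

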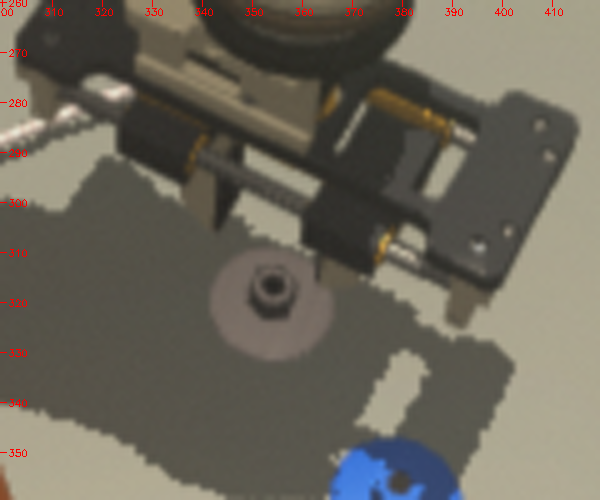

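The first picture shows only the arm blocking the plate. The second shows the fingers straddling the steel disc's nut at (353,317), with the blue look-alike off at (378,358). Descending to grip.

```bash
python3 -m crank '[[[0,0,0.005],[0,0,0]],[[0,0,0.013],[0,0,0]],[[0,0,0.022],[0,0,0]],[[0,0,0.03],[0,0,0]],[[0,0,0.037],[0,0,0]],[[0,0,0.042],[0,0,0]],[[0,0,0.045],[0,0,0]],[[0,0,0.046],[0,0,0]],[[0,0,0.046],[0,0,0]],[[0,0,0.046],[0,0,0]]]'; python3 -m crank '[[[0,0,0.0],[0,0,0]],[[0,0,0],[0,0,0]],[[0,0,0],[0,0,0]],[[0,0,0],[0,0,0]],[[0,0,0],[0,0,0]],[[0,0,0],[0,0,0]],[[0,0,0],[0,0,0]],[[0,0,0],[0,0,0]],[[0,0,0],[0,0,0]],[[0,0,0],[0,0,0]]]' 5 25; python3 -m crank '[[[0,0,-0.005],[0,0,0]],[[0,0,-0.02],[0,0,0]],[[0,0,-0.04],[0,0,0]],[[0,0,-0.06],[0,0,0]],[[0,0,-0.08],[0,0,0]],[[0,0,-0.1],[0,0,0]],[[0,0,-0.113],[0,0,0]],[[0,0,-0.12],[0,0,0]],[[0,0,-0.12],[0,0,0]],[[0,0,-0.12],[0,0,0]]]'; python3 nav.py .5718 .0637 .135 -51
```

```text
clock: 39.4
tool_pos: [0.4431, -0.3296, 0.015]
orientation: [2.959, 1.054, 0.001]
contact_force: [0.2, 0.6, -0.3]
grip_width: 0.0415
clock: 40.4
tool_pos: [0.4429, -0.3296, 0.0148]
orientation: [2.959, 1.054, 0.0]
contact_force: [-0.2, 0.4, 3.1]
grip_width: 0.0165
clock: 41.4
tool_pos: [0.4424, -0.3292, 0.1342]
orientation: [-2.959, -1.054, 0.001]
contact_force: [0.6, 0.2, -1.0]
grip_width: 0.0164
pos [ 0.4424 -0.3292  0.1342] q7 -0.18 jaw -50.8 shift [ 0.3486 -0.2225 -0.0007] turn [-0.1  0.   0.2]
```

```bash
python3 -m crank '[[[0.012,-0.008,0],[0,0,0]],[[0.04,-0.026,0],[0,0,0]],[[0.078,-0.05,0],[0,0,0]],[[0.116,-0.074,0],[0,0,0]],[[0.154,-0.098,0],[0,0,0]],[[0.192,-0.122,0],[0,0,0]],[[0.23,-0.147,0],[0,0,0]],[[0.268,-0.171,0],[0,0,0]],[[0.3,-0.191,0],[0,0,0]],[[0.322,-0.205,0],[0,0,0]]]'; python3 -m crank '[[[0.014,-0.009,0],[0,0,0]],[[0.022,-0.014,0],[0,0,0]],[[0.026,-0.017,0],[0,0,0]],[[0.026,-0.017,0],[0,0,0]],[[0.026,-0.017,0],[0,0,0]],[[0.026,-0.017,0],[0,0,0]],[[0.026,-0.017,0],[0,0,0]],[[0.026,-0.017,0],[0,0,0]],[[0.026,-0.017,0],[0,0,0]],[[0.026,-0.017,0],[0,0,0]]]'; python3 nav.py .5718 .0637 .0575 -51
```

```text
clock: 42.4
tool_pos: [0.5622, 0.0382, 0.1337]
orientation: [-2.955, -1.06, 0.002]
contact_force: [-0.1, -0.7, -0.6]
grip_width: 0.0164
clock: 43.4
tool_pos: [0.572, 0.0624, 0.1347]
orientation: [-2.959, -1.054, -0.0]
contact_force: [-0.2, 0.1, -0.8]
grip_width: 0.0162
pos [0.572  0.0624 0.1347] q7 -0.98 jaw -50.8 shift [ 0.0006 -0.0011  0.0772] turn [-0.  -0.   0.2]
```

```bash
python3 -m crank '[[[0,-0.001,0.01],[0,0,0]],[[0,-0.001,0.022],[0,0,0]],[[0,-0.001,0.035],[0,0,0]],[[0,-0.001,0.047],[0,0,0]],[[0,-0.001,0.057],[0,0,0]],[[0,-0.001,0.065],[0,0,0]],[[0,-0.001,0.07],[0,0,0]],[[0,-0.001,0.073],[0,0,0]],[[0,-0.001,0.074],[0,0,0]],[[0,-0.001,0.074],[0,0,0]]]'; python3 nav.py .5718 .0637 .0575 -51; python3 -m crank '[[[0,0,0.001],[0,0,0]],[[0,0,0.002],[0,0,0]],[[0,0,0.0025],[0,0,0]],[[0,0,0.003],[0,0,0]],[[0,0,0.003],[0,0,0]],[[0,0,0.003],[0,0,0]],[[0,0,0.003],[0,0,0]],[[0,0,0.003],[0,0,0]],[[0,0,0.003],[0,0,0]],[[0,0,0.003],[0,0,0]]]'; python3 nav.py .5718 .0637 .0575 -51
```

```text
clock: 44.4
tool_pos: [0.5717, 0.0633, 0.0609]
orientation: [2.959, 1.054, 0.001]
contact_force: [-0.0, -0.9, -0.9]
grip_width: 0.0165
pos [0.5717 0.0633 0.0609] q7 -0.97 jaw -50.8 shift [ 0.0003 -0.0002  0.0034] turn [ 0.  -0.   0.2]
clock: 45.4
tool_pos: [0.5714, 0.0633, 0.0577]
orientation: [-2.959, -1.054, 0.0]
contact_force: [-0.1, 0.1, -0.8]
grip_width: 0.0167
pos [0.5714 0.0633 0.0577] q7 -0.97 jaw -50.8 shift [ 0.0005 -0.      0.0002] turn [-0.   0.   0.2]
```

```bash
python3 -m crank '[[[0,0,0.0005],[0,0,0]],[[0,0,0.001],[0,0,0]],[[0,0,0.001],[0,0,0]],[[0,0,0.0015],[0,0,0]],[[0,0,0.0015],[0,0,0]],[[0,0,0.0015],[0,0,0]],[[0,0,0.0015],[0,0,0]],[[0,0,0.0015],[0,0,0]],[[0,0,0.0015],[0,0,0]],[[0,0,0.0015],[0,0,0]]]'
```

```text
clock: 46.4
tool_pos: [0.5714, 0.0633, 0.0562]
orientation: [-2.959, -1.054, 0.0]
contact_force: [0.1, -0.1, -1.0]
grip_width: 0.0171
```

```bash
python3 -m crank '[[[0,0,0.0005],[0,0,0]],[[0,0,0.001],[0,0,0]],[[0,0,0.001],[0,0,0]],[[0,0,0.0015],[0,0,0]],[[0,0,0.0015],[0,0,0]],[[0,0,0.0015],[0,0,0]],[[0,0,0.0015],[0,0,0]],[[0,0,0.0015],[0,0,0]],[[0,0,0.0015],[0,0,0]],[[0,0,0.0015],[0,0,0]]]'
python3 - <<'E'
from h import *
S=np.ascontiguousarray(imaging.grab_frame("side")["image"][:,:,::-1])
cv2.imwrite("pics/c7.png",crop(S,285,110,130,100,6))
E
```

```text
clock: 47.4
tool_pos: [0.5716, 0.0635, 0.0549]
orientation: [-2.959, -1.055, -0.001]
contact_force: [-0.4, 0.7, 4.4]
grip_width: 0.0166
```

View pics/c7.png

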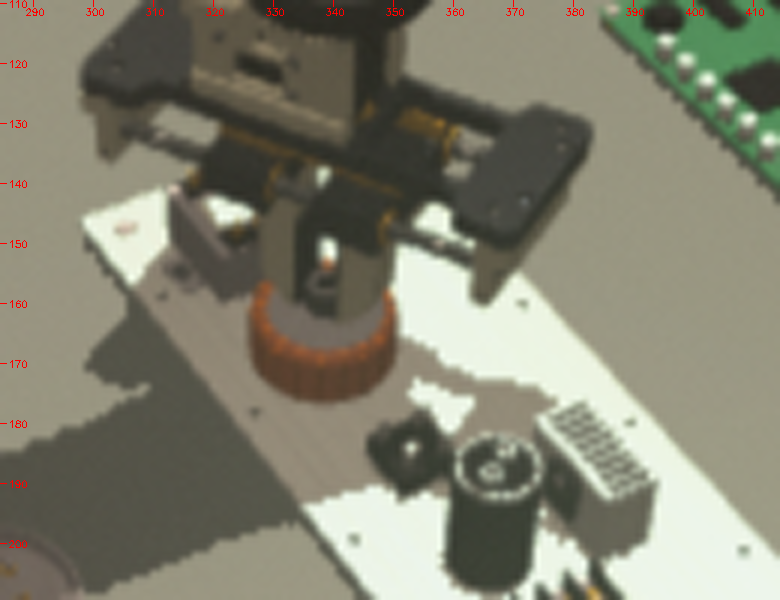

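The disc sits flat on the ring at (338,165), with 4.4 N of contact. The rectifier (353,185), capacitor (367,195) and heat sink (385,190) all look right. Releasing.

```bash
python3 -m crank '[[[0,0,0],[0,0,0]],[[0,0,0],[0,0,0]],[[0,0,0],[0,0,0]],[[0,0,0],[0,0,0]],[[0,0,-0.005],[0,0,0]],[[0,0,-0.02],[0,0,0]],[[0,0,-0.045],[0,0,0]],[[0,0,-0.08],[0,0,0]],[[0,0,-0.12],[0,0,0]],[[0,0,-0.15],[0,0,0]]]' 45; python3 nav.py .38 .40 .25 -51
```

```text
clock: 48.45
tool_pos: [0.5723, 0.0633, 0.2086]
orientation: [2.959, 1.054, 0.005]
contact_force: [1.1, 0.8, 0.8]
grip_width: 0.0419
pos [0.5723 0.0633 0.2086] q7 -0.99 jaw -50.8 shift [ 0.0639 -0.3824 -0.0418] turn [ 0.1 -0.2  0.2]
```

```bash
python3 -m crank '[[[0,-0.015,0],[0,0,0]],[[0.007,-0.05,0],[0,0,0]],[[0.014,-0.09,0],[0,0,0]],[[0.021,-0.13,0],[0,0,0]],[[0.028,-0.17,0],[0,0,0]],[[0.035,-0.21,0],[0,0,0]],[[0.042,-0.25,0],[0,0,0]],[[0.049,-0.29,0],[0,0,0]],[[0.055,-0.32,0],[0,0,0]],[[0.06,-0.335,0],[0,0,0]]]'
python3 - <<'E'
from h import *
T=imaging.grab_frame("top")["image"];S=imaging.grab_frame("side")["image"]
T,S=[np.ascontiguousarray(i[:,:,::-1]) for i in(T,S)]
cv2.imwrite("pics/c8.png",crop(T,220,125,150,88,5))
cv2.imwrite("pics/c9.png",crop(S,290,120,150,118,5))
E
```

```text
clock: 49.45
tool_pos: [0.4033, 0.3638, 0.2052]
orientation: [-2.956, -1.061, 0.0]
contact_force: [-0.4, 0.4, -0.1]
grip_width: 0.0414
```

View pics/c8.png

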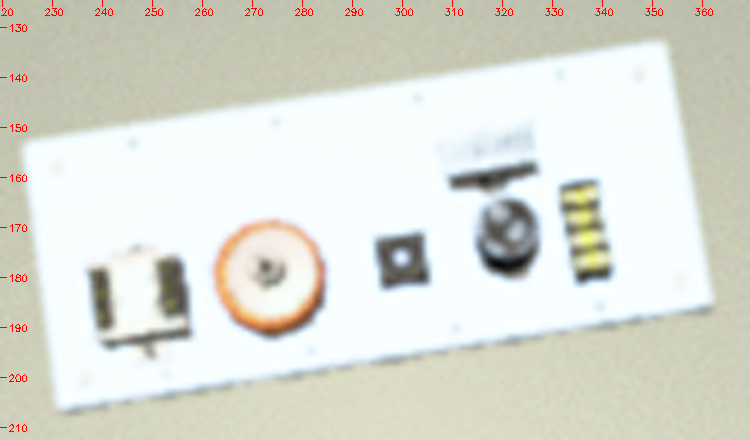

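View pics/c9.png

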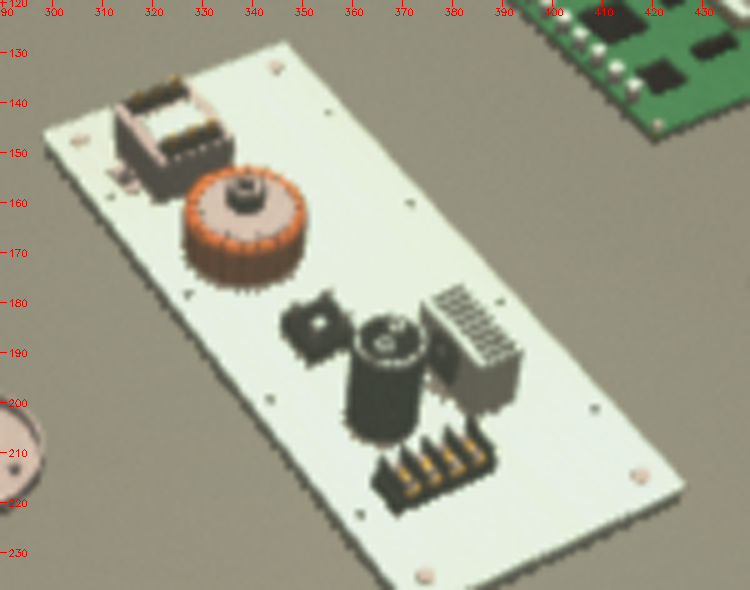

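Run:
```python
from h import *
T=imaging.grab_frame("top");S=imaging.grab_frame("side")
a=np.radians(8);ex=np.array([np.cos(a),np.sin(a)]);ey=np.array([-ex[1],ex[0]]);C=np.array([.6047,.0143])
def r(n,f,X,Y,z):
    o=(220,125) if f is T else (290,120)
    p=ray(f,o[0]+X/5-.5,o[1]+Y/5-.5,z)[:2]-C
    print(n,"T" if f is T else "S","x_line",round(p@ex+.025,4),"y",round(p@ey,4))
r("filter",T,139,303,.041);r("strip",T,586,230,.032)
r("trafo",T,268.5,273,.042);r("trafo",S,244,208,.042)
r("clamp",T,270,271,.046);r("clamp",S,246,207,.046)
r("clamp nut",T,267,268,.058);r("clamp nut",S,245,188,.058)
r("rect",T,402,260,.024);r("rect",S,318,323,.024)
r("cap",T,509,224,.067);r("cap",S,391,341,.067)
r("hs",T,490,152,.05);r("hs",S,471,325,.05)
p=lambda X,Y:ray(S,290+X/5-.5,120+Y/5-.5,.05)[:2]
d=p(422,302)-p(488,364);print("hs front edge len",np.linalg.norm(d),"angle to plate y",np.degrees(np.arctan2(d@ex,d@ey)))
print(env.sense()["clock"])
```

```text
filter T x_line -0.0059 y 0.1253
strip T x_line -0.0022 y -0.1181
trafo T x_line -0.0008 y 0.0544
trafo S x_line -0.0018 y 0.0537
clamp T x_line -0.0008 y 0.0532
clamp S x_line -0.0027 y 0.0503
clamp nut T x_line -0.0016 y 0.0537
clamp nut S x_line -0.0029 y 0.0516
rect T x_line -0.0011 y -0.0172
rect S x_line -0.001 y -0.0168
cap T x_line -0.0004 y -0.0757
cap S x_line -0.0005 y -0.0763
hs T x_line 0.0441 y -0.0728
hs S x_line 0.0474 y -0.0731
hs front edge len 0.04851975029269037 angle to plate y -5.964871890151111
49.65
```

```bash
python3 -c "
from plant import env
print(abs(env.sense()['qvel']).max()); print(env.close_job())"
```

```text
0.02266364083204057
the job is handed in; nothing more can be done
None
```

The dry-fit is done and handed in at about 50 s on the robot's clock. The transformer, capacitor, rectifier and heat sink stand on the plate. The steel clamping plate lies nut-up on the transformer, and I left the blue and turquoise look-alikes alone.

The last check used both cameras after the arm had withdrawn. I read the heat sink's angle from the side view only.

| Check | Measured | Allowed |
|---|---|---|
| Transformer, rectifier and capacitor off the line | 2 mm or less | 14 mm |
| Transformer to filter, centres (gap) | about 71 mm (15 mm) | 59–84 mm |
| Capacitor to strip, centres (gap) | about 42 mm (14 mm) | 31–57 mm |
| Rectifier to transformer, centres | 71 mm | 48–125 mm |
| Rectifier to capacitor, centres | 59 mm | 35–115 mm |
| Heat sink behind the line | 44–47 mm | 30–66 mm |
| Heat sink along the line from the strip | about 45 mm | 28–59 mm |
| Heat sink to capacitor, centres | 45–48 mm | 34–61 mm |
| Heat sink angle to the line | about 6° by image, about 0° by the jaw angle at release | 15° |
| Clamping plate off the transformer's axis | about 1–4 mm | 10 mm |

- **Camera disagreements:** the two views differ by up to 3 mm on the clamping plate and the heat sink, about what one pixel is worth. The heat sink angle is noisy for the same reason.
- **Filter reading:** the last image put the filter about 6 mm off the line I derived from the plate. The strip read about 2 mm off, and even 6 mm would leave the parts within the 14 mm limit.
- **Clamping plate height:** it touched down about 1–2 mm lower than I had calculated. The pictures show it lying flat on the ring, but I did not measure its final height or tilt.

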